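Spring clip held open over a moulded heel counter

ROBOT

A 6-joint arm with a two-finger parallel gripper is mounted at the origin on a cart in front of the work surface, level with it; the furniture and walls round the work are solid. World frame = base frame: x ahead of the robot, y to its left, z up, the work surface at z = 0. Lengths are in mm, angles in rad, forces in N, time in s.
With the tool pointing down it reaches from about 350 to 875 mm from the base axis. Payload 4.2 kg.
Tool frame: the origin (TCP) lies midway between the tips of the shut fingers; the grasp point (between the pads) lies 19 mm behind it; z points along the fingers, y is the line along which they close (so a half turn about z gives the same grasp; the last joint's range is limited). The gripper opens to 85 mm and grips with 20 to 120 N. Pads are 22 mm wide; open, the fingers measure 114 mm over their backs; the gripper's body (76 mm by 85 mm) begins 54 mm behind the grasp point. The pads swing forward as they close: fully open they stand 13 mm farther back than shut.
Start: joints at [-0.916, 0.385, 0.008, 0, -1.194, -0.259], TCP at [240.98, -576.652, 231.312] pointing down, gripper open.
Joint ranges: [-3.14, 3.14], [-1.21, 2.06], [-1.07, 1.41], [-3.16, 2.05], [-2.99, -0.16], [-3.1, 3.1]. Speed limits (rad/s): [2.79, 2.79, 3.14, 3.14, 3.14, 3.14].

INTERFACE

Orientations are given as a unit quaternion [x, y, z, w].
In Python, from bench import read_state, get_image, job_done gives the robot as it stands.
- The arm moves only by the tool servo_tool, never from a script. Its arguments are lists of equal length, an entry for each row: "rotation": the turn, a rotation vector about the world's x, y, z scaled (see below), a list of three; "slide": the shift along the world's x, y, z scaled (see below), a list of three; "grip": the opening, from -1 (shut) to 1 (fully open). In form: {"rotation": [[rx, ry, rz], ...], "slide": [[tx, ty, tz], ...], "grip": [grip, ...]}. A call has 1 to 8 rows; each row is the pose to reach, as a shift and turn from the pose commanded when the call began, turning the shorter way round; what a row does not reach only later rows make up. The controller multiplies each number of a shift by 0.2 m and each number of a turn by 360 degrees. A row lasts 1/8 s, in which the tool goes at most 62.5 mm and 10.7 degrees, less where a joint would pass 70% of its speed; a pose out of reach is approached as far as the arm can. A call with a number of a shift or a turn outside -1 to 1 is refused whole. A call with a gripper value outside its range is refused whole. The fingers move at their own pace and stop on an object; the grip force is fixed at half the most. Time passes only in rows, so rows that repeat a pose let the fingers close. It gives the time, the measured TCP pose, the force, the opening and the grip force at its end, in the units of the state.
- read_state(): the state, without advancing time (a new reading comes with each control period).
- get_image(name): name is "scene" or "top" or "wrist"; returns a dict with "image" (384x512x3 uint8, red, green, blue), "depth" (384x512 float32, mm along the optical axis (not along the pixel's ray), 0 where there is no reading), "camera_matrix" (3x3 intrinsics, pixels), "rvec" (rotation vector, rad) and "tvec" (3), from world to camera coordinates, as OpenCV has them; the wrist camera has in their place "hand_eye" (4x4, takes a point from camera to tool coordinates, whose origin is the TCP and whose axes are the flange's). Camera axes: x right, y down, z forward; pixel columns grow to the right and rows downward; lengths in mm; the calibration is good to about 2 mm. A picture is of the moment at which its call begins: read the wrist's pose just before it.
- job_done(): hands the job in; it is judged then, once.
The state is a dict: "clock": time; "joints": joint angles; "joint_vel": joint speeds; "joint_efforts": joint torques, N m; "position": TCP position; "ee_rot": TCP orientation; "contact_force": force on the tool from outside, world axes, zero at the start; "wrist_torque": the same for the moment, N m; "gripper_width": finger opening in mm; "grasp_force": force on a finger pad.
Only numpy, scipy, OpenCV 4.12 (cv2) and the standard library are available. Lean on these libraries where they do the work, as an engineer would, in place of code of your own. Each camera call takes 0.05 s, during which the arm holds its last target. There are 200 camera calls.

TASK

Lift the moulded heel counter out of the open die and stand it on the stone slab, top edge up, and let go of it. Then take the spring clip off its bar by squeezing its handles and hold it over the middle of the counter's round back, spread wide with one jaw on each side of the top edge and touching nothing, so that I can slip the lining in beside the counter. Finish holding the clip there, squeezed open; leave the other things on the bench alone.

Things in the scene. Friction and masses are not known exactly. Their poses are not given: they have to be found in the camera images.
- counter_edge (a point): Middle of the top edge of the counter's round back, midway in the 3 mm wall, 62 mm above its foot. x axis: through the wall, from outside (-x) into the U (+x); z up. The wall is upright here; to the sides it curves away to +x (radius 29 mm). Free space inside the U: 60 mm to +x, 52 mm wide. No flange at the top; it may be pinched through the wall here.
- counter_centre (a point): Centre of the heel counter, 31 mm above its foot, 27.5 mm to +x of counter_edge, same axes. Loose tan U-shaped rigid shell, about 70 g, 60 mm wide, 65 mm long, open at top and front; stands on a 12 mm flange turned in at the foot. The wall is 62 mm high at the round back and falls to 36 mm at the front ends of the two straight wings.
- die_floor (a point): Open die, fixed: aluminium block 92 x 108 mm, top 40 mm above the bench, with a heel-shaped pocket, on a steel base plate 152 x 146 x 10 mm. Point: pocket floor, 12 mm above the bench, 31 mm under the start of counter_centre. The counter sits in it with 1.6 mm free all round, the upper 34 mm of its round back standing out; it comes straight up.
- slab_top (a point): Centre of the top face of the fixed pale grey stone slab, 180 mm (x) x 150 mm (y), 20 mm thick, lying on the bench
- bar_edge (a point): Middle of the top edge of the fixed clip bar: a flat steel bar on edge, 3 mm thick (x), 130 mm long (y), its top 58 mm above the bench, in a wooden foot 60 x 150 x 18 mm
- clip_pivot (a point): Pivot pin of the loose spring clip (steel, black rubber grips and jaw pads, about 80 g, 23 mm wide along y). It starts nipping the bar, jaws down, handles up. z to the handles, x the way it opens, y along the pin (axes of one half, which turns by half the joint value). Pin and ears reach 7 mm below the point. Squeezing the handle tips takes 8 N to start, 13 N to spread fully (16 N at mid-handle).
- jaw_tip_a (a point): Inner edge of the jaw tip on the clip's +x side, 38 mm below the pin on the bar (35 mm when fully spread). On the bar the handle tips are 43 mm above the pin, 60 mm apart over their outsides, sloping in to 37 mm at 11 mm above the pin; squeezed fully the grips stand upright and parallel, 26 mm over their outsides, 14 to 50 mm above the pin.
- jaw_tip_b (a point): Inner edge of the other jaw's tip, on the clip's -x side. Jaws are 20 mm wide along y; each rubber pad is 16 mm tall above its tip.
- clip_spread (a joint): How far the clip is spread: 0 as it nips the 3 mm bar, -0.075 rad shut on itself, 0.70 rad handles squeezed fully home (29 mm between the jaw tips, 18 mm between the pads' upper ends); a spring shuts it.
- tack_tin: bystander: round tin of tacks, 78 mm across, 41 mm high; origin under its centre
- awl: bystander: sewing awl lying on the bench, 152 mm long, 39 mm thick; origin under its centre

How it is judged:
By the outcome, as a careful person would: the job done as asked, in the order asked, and still so for the second after the job is handed in, while the arm keeps its last pose, push and grip.
It also fails if it takes over 58 s, if anything falls off the work surface, if the arm or the gripper's body presses on something with over 40 N, if the wrist force passes 120 N, or if a joint passes its speed limit or range.

## Working session

There is one attempt and no reset: what is moved stays moved. The work goes in short steps, Python scripts to look and compute and a tool call to move; the robot and the scene stay as the last step left them, time stands still between calls to the robot, and variables do not carry over. Pictures are saved under pics/ and viewed, at most 10 in all, crops included, and the job is handed in when it is done.

Besides the shell and the picture viewer there is one more tool, called after "Call:" in YAML: its name, and indented under it one key for each argument. servo_tool: Moves the arm, as the interface text tells. Shifts and turns lie within -1 to 1; 1 stands for 0.2 m of shift or 360 degrees of turn. Its arguments: {"type":"object","properties":{"rotation":{"type":"array","items":{"type":"array","items":{"type":"number","minimum":-1,"maximum":1}}},"slide":{"type":"array","items":{"type":"array","items":{"type":"number","minimum":-1,"maximum":1}}},"grip":{"type":"array","items":{"type":"number"}}},"required":["rotation","slide","grip"]}

```bash
mkdir -p pics
cat > h.py <<'E'
import numpy as np, cv2
from bench import read_state, get_image, job_done
from scipy.spatial.transform import Rotation as R
def cam(name):
    s=read_state(); g=get_image(name)
    if 'rvec' in g:
        Rm=cv2.Rodrigues(np.array(g['rvec'],float))[0]; t=np.array(g['tvec'],float).ravel()
        M=np.eye(4); M[:3,:3]=Rm.T; M[:3,3]=-Rm.T@t
    else:
        T=np.eye(4);T[:3,:3]=R.from_quat(s['ee_rot']).as_matrix();T[:3,3]=s['position']
        M=T@np.array(g['hand_eye'])
    g['M']=M; g['K']=np.array(g['camera_matrix']); return g
def cloud(g):
    d=g['depth'];v,u=np.mgrid[:d.shape[0],:d.shape[1]];K=g['K']
    p=np.stack([(u-K[0,2])/K[0,0]*d,(v-K[1,2])/K[1,1]*d,d],-1)
    P=p@g['M'][:3,:3].T+g['M'][:3,3]; P[d==0]=np.nan; return P
def ray(g,u,v,z):
    K=g['K'];r=g['M'][:3,:3]@np.array([(u-K[0,2])/K[0,0],(v-K[1,2])/K[1,1],1]);o=g['M'][:3,3]
    return o+r*(z-o[2])/r[2]
def save(g,n,s=1.5,crop=None):
    i=g['image'][...,::-1]
    if crop: i=i[crop[1]:crop[3],crop[0]:crop[2]]
    cv2.imwrite('pics/'+n+'.png',cv2.resize(i,None,fx=s,fy=s))
E
python3 - <<'E'
from h import *
print(read_state())
a=cam('top');b=cam('scene')
for n,g in(('top',a),('scene',b)):
    save(g,n,1.0); np.savez('pics/'+n+'.npz',P=cloud(g),im=g['image']); print(n,g['M'][:3,3].round(),g['K'][0,0])
i=np.vstack([a['image'],b['image']])[...,::-1]
cv2.imwrite('pics/both.png',cv2.resize(np.hstack([a['image'],b['image']])[...,::-1],(800,300)))
E
```

```text
{'clock': 0.0, 'joints': array([-9.16402199e-01,  3.85532023e-01,  6.60041544e-03, -4.83397098e-04,
       -1.19400001e+00, -2.58584114e-01]), 'joint_vel': array([-0.0003696 , -0.00059282, -0.00029279, -0.00095067, -0.00025678,
        0.00036051]), 'joint_efforts': array([-6.84241277e-04, -3.92288911e+01,  1.88399166e+01,  4.18614998e+00,
       -4.66918369e-03,  3.97118541e-06]), 'position': array([ 240.74417488, -576.12774477,  230.22876774]), 'ee_rot': array([-1.96528115e-01,  9.80497583e-01,  1.05734773e-03, -2.68971595e-04]), 'contact_force': array([ 0.47944781, -0.45219153, -0.06092282]), 'wrist_torque': array([ 0.04098096, -0.02858962,  0.0530648 ]), 'grasp_force': 0.0, 'gripper_width': 85.27668721590025}
top [ 520. -106.  974.] 347.43639682506097
scene [-72. 527. 606.] 355.6854578666088
```

View pics/top.png

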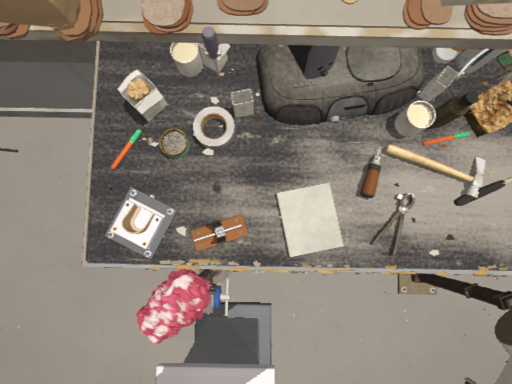

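View pics/scene.png

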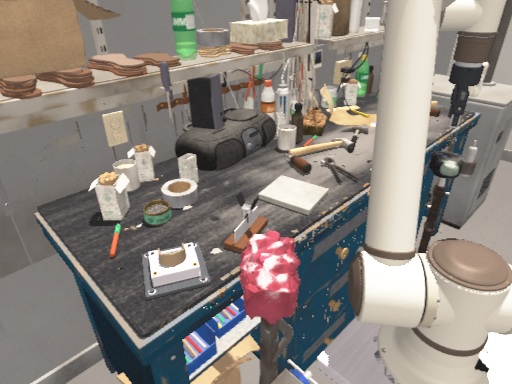

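The top view shows the die at (140,222), the clip on its bar at (219,233), the slab at (310,220), the tin at (174,143) and the awl at (372,174). The scene view agrees with it.

Run:
```python
import numpy as np,cv2
f=np.load('pics/top.npz');P=f['P'];im=f['im']
for n,(u,v) in dict(die=(140,222),bar=(219,233),slab=(310,220),tin=(174,143),awl=(372,174)).items(): print(n,P[v,u].round())
def box(n,m):
    m=m.astype(np.uint8);k,l,s,c=cv2.connectedComponentsWithStats(m);i=1+np.argmax(s[1:,4]);
    Q=P[l==i]; r=cv2.minAreaRect(Q[:,:2].astype(np.float32)); print(n,len(Q),np.round(r[0],1),np.round(r[1],1),round(r[2],1),np.nanmedian(Q[:,2]).round(1))
def roi(u0,v0,u1,v1):
    m=np.zeros(P.shape[:2],bool);m[v0:v1,u0:u1]=1;return m
Z=P[...,2]
box('slab',roi(270,175,350,262)&(Z>12)&(Z<30))
box('dieblock',roi(100,180,182,262)&(Z>32)&(Z<90))
box('base',roi(100,180,182,262)&(Z>6)&(Z<90))
box('counter',roi(100,180,182,262)&(Z>46)&(Z<90))
box('foot',roi(182,205,258,260)&(Z>10)&(Z<30))
box('bar',roi(182,205,258,260)&(Z>40)&(Z<66))
box('clip',roi(182,205,258,260)&(Z>75)&(Z<130))
```

```text
die [534. 217.  13.]
bar [509.  -9.  81.]
slab [ 548. -250.   21.]
tin [754. 129.  29.]
awl [ 676. -416.   39.]
slab 3573 [ 551.4 -247.9] [180.1 150.1] 12.6 20.0
dieblock 997 [528.4 220.3] [109.4  92.5] 64.4 40.1
base 2900 [532.9 218.4] [147.6 152.5] 64.6 13.6
counter 156 [536.7 216.3] [62.2 64.8] 64.9 57.4
foot 490 [496.3  39.1] [59.8 67.6] 19.5 18.0
bar 29 [519.9 -40.1] [13.8 45.7] 11.6 56.7
clip 196 [512.7  -9.5] [56.3 22.9] 19.0 101.8
```

Run:
```python
from h import *
f=np.load('pics/top.npz');P=f['P']
Q=P[180:262,100:182].reshape(-1,3);Q=Q[(Q[:,2]>66)&(Q[:,2]<80)]
print('high pts',len(Q),Q.mean(0).round(1),np.percentile(Q[:,2],95))
g=get_image('wrist');print(np.array(g['hand_eye']).round(3),g['camera_matrix'])
Q=P[205:260,182:258].reshape(-1,3);Q=Q[Q[:,2]>50];print('clip maxz',np.percentile(Q[:,2],[50,90,98]))
```

```text
high pts 47 [514.1 227.1  70.7] 74.65066381549309
[[   0.      -0.945   -0.327   83.932]
 [   1.       0.       0.       0.513]
 [  -0.      -0.327    0.945 -141.973]
 [   0.       0.       0.       1.   ]] [[320.23418747   0.         261.20308184]
 [  0.         320.23418747 195.41146524]
 [  0.           0.           1.        ]]
clip maxz [ 87.78810848 121.91011626 124.36711859]
```

Call:
servo_tool:
  rotation:
    - [0,0,0.0292]
    - [0,0,0.0292]
    - [0,0,0.0292]
    - [0,0,0.0292]
    - [0,0,0.0292]
  slide:
    - [0.33,1,0]
    - [0.33,1,0]
    - [0.33,1,0]
    - [0.33,1,0]
    - [0.33,1,0]
  grip: [1,1,1,1,1]

```text
clock: 0.78
position: [307.3, -375.4, 231.6]
ee_rot: [-0.287, 0.958, -0.0, 0.0]
contact_force: [0.4, -1.3, 0.3]
gripper_width: 85.5
grasp_force: 0.0
```

Call:
servo_tool:
  rotation:
    - [0,0,0.0292]
    - [0,0,0.0292]
    - [0,0,0.0292]
    - [0,0,0.0292]
    - [0,0,0.0292]
  slide:
    - [0.33,1,0]
    - [0.33,1,0]
    - [0.33,1,0]
    - [0.33,1,0]
    - [0.33,1,0]
  grip: [1,1,1,1,1]

```text
clock: 1.4
position: [373.6, -176.2, 231.4]
ee_rot: [-0.373, 0.928, -0.0, 0.0]
contact_force: [0.6, 0.3, 0.2]
gripper_width: 85.3
grasp_force: 0.0
```

Call:
servo_tool:
  rotation:
    - [0,0,0.0292]
    - [0,0,0.0292]
    - [0,0,0.0292]
    - [0,0,0.0292]
    - [0,0,0.0292]
  slide:
    - [0.33,1,0]
    - [0.33,1,0]
    - [0.33,1,0]
    - [0.33,1,0]
    - [0.33,1,0]
  grip: [1,1,1,1,1]

```text
clock: 2.02
position: [439.9, 23.3, 230.9]
ee_rot: [-0.456, 0.89, -0.0, -0.001]
contact_force: [0.0, -0.8, -0.2]
gripper_width: 85.4
grasp_force: 0.0
```

Call:
servo_tool:
  rotation:
    - [0,0,0.0292]
    - [0,0,0.0292]
    - [0,0,0.0292]
    - [0,0,0.0292]
    - [0,0,0.0292]
    - [0,0,0.0292]
  slide:
    - [0.35,1,-0.1]
    - [0.35,1,-0.25]
    - [0.35,1,-0.25]
    - [0.35,1,-0.25]
    - [0.35,1,-0.25]
    - [0.35,1,-0.25]
  grip: [1,1,1,1,1,1]

```text
clock: 2.78
position: [509.2, 221.4, 181.2]
ee_rot: [-0.534, 0.845, -0.0, -0.001]
contact_force: [0.2, 0.3, -0.5]
gripper_width: 85.3
grasp_force: 0.0
```

Run:
```python
from h import *
g=cam('wrist');save(g,'w1',1.4);P=cloud(g);np.savez('pics/w1.npz',P=P,im=g['image'],M=g['M'],K=g['K'])
print(read_state()['position'],read_state()['ee_rot'])
Q=P.reshape(-1,3);Q=Q[(np.abs(Q[:,0]-530)<60)&(np.abs(Q[:,1]-220)<60)]
e=Q[(Q[:,2]>71)&(Q[:,2]<79)]
print(len(e),np.percentile(Q[:,2],[90,97,99.5]),e.mean(0))
m=(P[...,2]>70)&(P[...,2]<80)&(np.abs(P[...,0]-530)<60)&(np.abs(P[...,1]-220)<60)
v,u=np.where(m);print(u.min(),u.max(),v.min(),v.max())
```

```text
[509.179062   221.42414214 181.60830539] [-5.34331190e-01  8.45275205e-01 -4.79298466e-05 -6.69057795e-05]
195 [259.49226672 263.4809201  265.27473116] [510.96654628 227.64085     72.84494746]
251 267 171 226
```

View pics/w1.png

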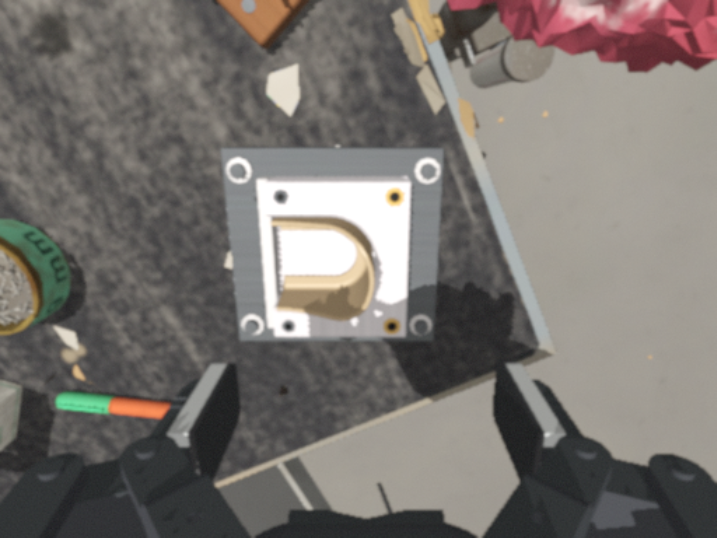

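The wrist view shows the counter in the die at about (325,265), its round back to the right (apex at about (372,268)) and its open front to the left. The clip's wooden foot is at the top, near (265,15).

Run:
```python
import numpy as np,cv2
from scipy.optimize import least_squares
f=np.load('pics/w1.npz');P=f['P']
Q=P.reshape(-1,3);Q=Q[(np.abs(Q[:,0]-530)<75)&(np.abs(Q[:,1]-220)<75)&(Q[:,2]<90)]
d=Q[(Q[:,2]>36)&(Q[:,2]<43)];print('die z',np.median(d[:,2]),cv2.minAreaRect(d[:,:2].astype(np.float32)))
b=Q[(Q[:,2]>5)&(Q[:,2]<14)];print('base',np.median(b[:,2]),cv2.minAreaRect(b[:,:2].astype(np.float32)))
ang=np.deg2rad(-25.4);ex=np.array([np.cos(ang),np.sin(ang)]);ey=np.array([-ex[1],ex[0]])
for lo in (62,66,70):
    e=Q[Q[:,2]>lo];r=least_squares(lambda p:np.hypot(e[:,0]-p[0],e[:,1]-p[1])-29,[535,216],loss='soft_l1').x
    print(lo,len(e),'zmax',np.percentile(e[:,2],97),'circ',r,'edge',r-29*ex)
e=Q[Q[:,2]>48];print('counter',cv2.minAreaRect(e[:,:2].astype(np.float32)))
# local profile near apex
c=r;L=(Q[:,:2]-c);x=L@ex;y=L@ey;s=Q[(np.abs(y)<4)&(x<-15)&(x>-40)];xx=((s[:,:2]-c)@ex)
for a,z in sorted(zip(xx.round(1),s[:,2].round(1)))[::2]:print(a,z,end='; ')
```

```text
die z 39.366028137706394 ((528.5814819335938, 220.69815063476562), (108.29238891601562, 92.1366958618164), 64.47745513916016)
base 9.675439015721395 ((533.0357055664062, 218.34506225585938), (146.17691040039062, 152.35311889648438), 64.70572662353516)
62 429 zmax 74.07243796541148 circ [534.15998934 216.82065024] edge [507.96326585 229.25976911]
66 317 zmax 74.2521543138938 circ [534.32372541 216.92554497] edge [508.12700191 229.36466384]
70 219 zmax 74.35274982627176 circ [534.57847596 217.10280867] edge [508.38175246 229.54192754]
counter ((536.202392578125, 216.77972412109375), (62.62876510620117, 62.99189376831055), 62.57990646362305)
-39.7 38.3; -39.7 38.5; -39.6 38.8; -39.6 39.7; -39.6 40.3; -38.7 38.8; -38.7 39.0; -38.7 39.7; -38.6 40.1; -37.8 38.9; -37.8 39.3; -37.7 38.6; -37.7 40.3; -36.9 39.0; -36.8 39.4; -36.8 39.5; -36.8 39.7; -35.9 38.6; -35.9 39.2; -35.9 39.6; -35.9 39.9; -35.0 38.5; -35.0 38.9; -35.0 39.0; -35.0 39.2; -35.0 39.8; -34.1 39.1; -34.1 39.5; -34.0 38.6; -34.0 39.3; -33.2 38.1; -33.1 38.5; -33.1 39.0; -33.1 39.4; -32.2 37.0; -32.2 37.6; -32.2 37.7; -32.2 38.6; -31.7 20.2; -31.6 23.8; -31.5 28.0; -31.4 32.0; -30.9 10.6; -30.8 11.7; -30.0 59.0; -29.8 11.6; -29.8 72.2; -29.7 72.3; -29.7 72.6; -29.7 72.9; -29.7 73.8; -28.9 72.5; -28.9 72.7; -28.9 73.4; -28.9 73.8; -28.1 72.6; -28.1 73.0; -28.1 73.7; -28.0 74.3; -27.2 71.9; -27.2 72.2; -27.2 72.5; -27.2 73.3; -27.2 73.8; -22.7 15.2; -21.7 14.6; -20.7 13.9; -20.7 14.2; -20.7 14.5; -19.7 13.8; -19.7 15.4; -18.7 13.1; -18.7 13.9; -18.7 14.4; -18.7 14.7; -17.7 12.9; -17.6 10.2; -17.6 11.6; -16.7 11.1; -16.7 11.6; -16.7 12.8; -16.6 10.8; -15.7 10.9; -15.7 11.7; -15.6 11.0; -15.6 12.3;
```

Call:
servo_tool:
  rotation:
    - [0,0,0]
    - [0,0,0]
    - [0,0,0]
    - [0,0,0]
    - [0,0,0]
    - [0,0,0]
  slide:
    - [-0.002,0.04,-0.2]
    - [-0.002,0.04,-0.45]
    - [-0.002,0.04,-0.6]
    - [-0.002,0.04,-0.67]
    - [-0.002,0.04,-0.67]
    - [-0.002,0.04,-0.67]
  grip: [0.6,0.3,0.2,0.1,-0.2,-0.4]

```text
clock: 3.58
position: [509.6, 231.8, 49.0]
ee_rot: [-0.535, 0.845, 0.0, 0.002]
contact_force: [-0.2, 0.5, 0.5]
gripper_width: 26.0
grasp_force: 0.0
```

Run:
```python
from h import *
s=read_state();print(s['position'],s['gripper_width'])
dx=s['position'][:2]-np.array([508.8,229.3]);a=np.deg2rad(-25.5);print('x off',dx@[np.cos(a),np.sin(a)],'y off',dx@[-np.sin(a),np.cos(a)])
g=cam('wrist');save(g,'w2',1.2)
```

```text
[509.61126123 231.75260531  48.98685328] 25.992277864818853
x off -0.32364135293937124 y off 2.562942427039473
```

View pics/w2.png

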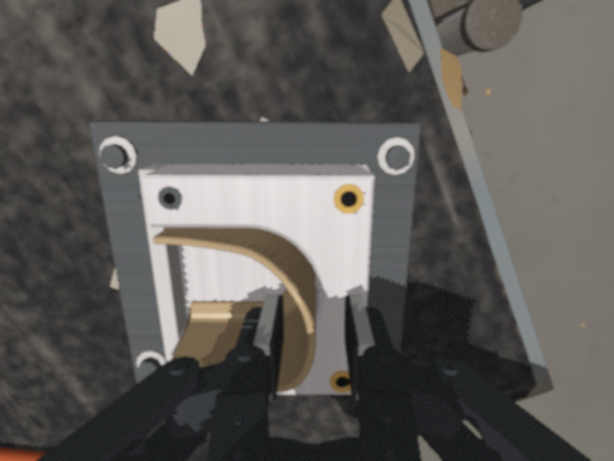

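The wall's top edge sits midway between the fingers, near (312,340), with the fingers at 278 and 350. I'll shift 2 mm along the wall and close.

Call:
servo_tool:
  rotation:
    - [0,0,0]
    - [0,0,0]
    - [0,0,0]
    - [0,0,0]
    - [0,0,0]
    - [0,0,0]
    - [0,0,0]
  slide:
    - [-0.005,-0.011,0]
    - [-0.005,-0.011,0]
    - [-0.005,-0.011,0]
    - [-0.005,-0.011,0]
    - [-0.005,-0.011,0]
    - [-0.005,-0.011,0]
    - [-0.005,-0.011,0]
  grip: [-0.4,-0.6,-0.8,-1,-1,-1,-1]

```text
clock: 4.5
position: [508.3, 229.4, 47.9]
ee_rot: [-0.535, 0.845, -0.0, 0.001]
contact_force: [2.1, -2.3, 5.3]
gripper_width: 3.2
grasp_force: 56.0
```

Call:
servo_tool:
  rotation:
    - [0,0,0]
    - [0,0,0]
    - [0,0,0]
    - [0,0,0]
    - [0,0,0]
    - [0,0,0]
    - [0,0,0]
  slide:
    - [0,0,0.03]
    - [0,0,0.08]
    - [0,0,0.15]
    - [0,0,0.3]
    - [0,0,0.5]
    - [0,0,0.75]
    - [0,0,0.75]
  grip: [-1,-1,-1,-1,-1,-1,-1]

```text
clock: 5.38
position: [508.6, 230.6, 200.8]
ee_rot: [-0.535, 0.845, 0.001, 0.003]
contact_force: [-0.2, -0.1, -1.8]
gripper_width: 3.1
grasp_force: 55.8
```

Call:
servo_tool:
  rotation:
    - [0,0,0]
    - [0,0,0]
    - [0,0,0]
    - [0,0,0]
    - [0,0,0]
    - [0,0,0]
    - [0,0,0]
  slide:
    - [0.02,-0.1,0]
    - [0.03,-0.3,0]
    - [0.05,-0.5,0]
    - [0.05,-0.75,0]
    - [0.05,-1,0]
    - [0.05,-1,0]
    - [0.05,-1,0]
  grip: [-1,-1,-1,-1,-1,-1,-1]

```text
clock: 6.25
position: [516.6, 28.4, 195.8]
ee_rot: [-0.535, 0.845, 0.001, -0.001]
contact_force: [0.0, 0.4, -1.2]
gripper_width: 3.4
grasp_force: 55.8
```

Call:
servo_tool:
  rotation:
    - [0,0,0]
    - [0,0,0]
    - [0,0,0]
    - [0,0,0]
    - [0,0,0]
    - [0,0,0]
    - [0,0,0]
  slide:
    - [0.02,-0.1,0]
    - [0.03,-0.3,0]
    - [0.04,-0.5,0]
    - [0.04,-0.75,0]
    - [0.04,-1,0]
    - [0.04,-1,0]
    - [0.04,-1,0]
  grip: [-1,-1,-1,-1,-1,-1,-1]

```text
clock: 7.12
position: [525.4, -170.1, 196.5]
ee_rot: [-0.536, 0.844, 0.001, -0.0]
contact_force: [0.1, 0.5, -0.5]
gripper_width: 3.1
grasp_force: 55.8
```

Call:
servo_tool:
  rotation:
    - [0,0,0]
    - [0,0,0]
    - [0,0,0]
    - [0,0,0]
    - [0,0,0]
    - [0,0,0]
  slide:
    - [0,-0.15,0]
    - [0,-0.325,-0.1]
    - [0,-0.325,-0.3]
    - [0,-0.325,-0.5]
    - [0,-0.325,-0.5]
    - [0,-0.325,-0.5]
  grip: [-1,-1,-1,-1,-1,-1]

```text
clock: 7.88
position: [527.1, -235.2, 98.8]
ee_rot: [-0.536, 0.844, -0.001, 0.001]
contact_force: [0.4, -0.7, -0.5]
gripper_width: 3.3
grasp_force: 55.8
```

Run:
```python
from h import *
s=read_state();print(s['position'],s['ee_rot'],s['gripper_width'],s['contact_force'],s['joints'].round(2))
g=cam('wrist');a=cam('scene')
cv2.imwrite('pics/c1.png',np.hstack([g['image'],cv2.resize(a['image'][140:236,230:358],(512,384))])[:,112:912,::-1])
P=cloud(g);m=np.hypot(P[...,0]-s['position'][0],P[...,1]-s['position'][1])<85
Q=P[m];print('slab z',np.median(Q[(Q[:,2]>10)&(Q[:,2]<30),2]))
p=P[np.isfinite(P[...,2])&m&(P[...,2]>35)&(P[...,2]<115)];ax=np.deg2rad(-25.5);L=p-s['position']
l=np.c_[L[:,:2]@[np.cos(ax),np.sin(ax)],L[:,:2]@[-np.sin(ax),np.cos(ax)],p[:,2]]
# wing top edge: max z vs x for y>25
for x in range(0,66,8):
    q=l[(l[:,0]>=x)&(l[:,0]<x+8)&(l[:,1]<-20)];q2=l[(l[:,0]>=x)&(l[:,0]<x+8)&(l[:,1]>20)]
    print(x,[ (len(k),k[np.argsort(k[:,2])[-5:]].mean(0).round(1)) if len(k)>5 else None for k in(q,q2)])
```

```text
[ 527.12416414 -235.22044529   98.80264369] [-5.36318066e-01  8.44015047e-01 -1.04757501e-03  6.59429486e-04] 3.337002101458958 [ 0.36648155 -0.67166464 -0.48481108] [-0.14  0.43 -0.29  0.   -0.85 -0.3 ]
slab z 19.353933860164815
0 [(250, array([  6.1, -22. , 114.7])), None]
8 [(587, array([ 13. , -27.1, 114.7])), None]
16 [(590, array([ 17.3, -27.5, 114.9])), (147, array([23.8, 28.1, 89. ]))]
24 [(477, array([ 24.6, -28.7, 110.8])), (556, array([30.5, 28.5, 95.5]))]
32 [(426, array([ 32.6, -29.6, 106.8])), (530, array([32.9, 28.8, 95.6]))]
40 [(392, array([ 40.6, -28.8, 103.3])), (494, array([46.5, 27.8, 91. ]))]
48 [(356, array([ 48.9, -28.5, 100.4])), (592, array([54.9, 28.6, 98.7]))]
56 [(237, array([ 59.1, -29.4,  99.3])), (560, array([58.3, 28.8, 99. ]))]
64 [None, None]
```

View pics/c1.png

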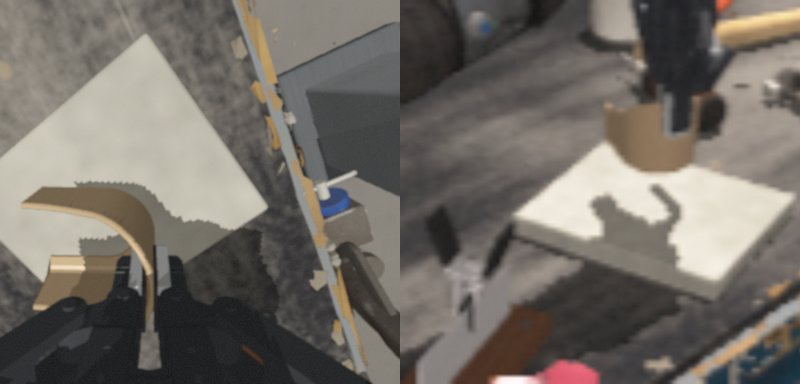

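The counter hangs level over the slab, pinched at its round back. Its wing ends are at z=99, so the foot is at about 63. I'll lower it until it touches.

Call:
servo_tool:
  rotation:
    - [0,0,0]
    - [0,0,0]
    - [0,0,0]
    - [0,0,0]
    - [0,0,0]
    - [0,0,0]
    - [0,0,0]
  slide:
    - [0,0,-0.08]
    - [0,0,-0.15]
    - [0,0,-0.18]
    - [0,0,-0.195]
    - [0,0,-0.203]
    - [0,0,-0.207]
    - [0,0,-0.207]
  grip: [-1,-1,-1,-1,-1,-1,-1]

```text
clock: 8.85
position: [525.8, -236.0, 56.3]
ee_rot: [-0.535, 0.845, -0.0, 0.0]
contact_force: [0.5, 0.0, -0.1]
gripper_width: 3.3
grasp_force: 56.0
```

Call:
servo_tool:
  rotation:
    - [0,0,0]
    - [0,0,0]
    - [0,0,0]
  slide:
    - [0,0,-0.004]
    - [0,0,-0.006]
    - [0,0,-0.006]
  grip: [-1,-1,-1]

```text
clock: 9.22
position: [525.7, -235.9, 56.0]
ee_rot: [-0.535, 0.845, -0.0, 0.0]
contact_force: [-2.6, 1.6, 5.8]
gripper_width: 3.2
grasp_force: 57.4
```

Call:
servo_tool:
  rotation:
    - [0,0,0]
    - [0,0,0]
    - [0,0,0]
    - [0,0,0]
    - [0,0,0]
    - [0,0,0]
    - [0,0,0]
    - [0,0,0]
  slide:
    - [0,0,0.002]
    - [0,0,0.002]
    - [0,0,0.004]
    - [0,0,0.006]
    - [0,0,0.1]
    - [0,0,0.3]
    - [0,0,0.55]
    - [0,0,0.55]
  grip: [-0.9,-0.7,-0.5,-0.4,-0.4,-0.4,-0.4,-0.4]

```text
clock: 10.22
position: [528.4, -236.6, 169.4]
ee_rot: [-0.536, 0.844, -0.004, 0.003]
contact_force: [0.7, 1.2, -0.7]
gripper_width: 25.5
grasp_force: 0.0
```

Run:
```python
from h import *
from scipy.optimize import least_squares
s=read_state();print(s['position'],s['gripper_width'])
g=cam('wrist');P=cloud(g);np.savez('pics/w3.npz',P=P,im=g['image'])
Q=P.reshape(-1,3);Q=Q[(np.hypot(Q[:,0]-550,Q[:,1]+248)<55)]
print('slab',np.median(Q[Q[:,2]<26,2]))
e=Q[(Q[:,2]>73)&(Q[:,2]<90)];r=least_squares(lambda p:np.hypot(e[:,0]-p[0],e[:,1]-p[1])-28.5,[551,-248],loss='soft_l1').x
print(len(e),np.percentile(e[:,2],[50,97]),r)
t=np.deg2rad(-25.5);ex=np.array([np.cos(t),np.sin(t)]);print('edge',r-28.5*ex)
c=Q[(Q[:,2]>45)&(Q[:,2]<90)];print(cv2.minAreaRect(c[:,:2].astype(np.float32)))
l=np.c_[(Q[:,:2]-r)@ex,(Q[:,:2]-r)@[-ex[1],ex[0]],Q[:,2]]
for x in range(0,40,8):
    for sg in(1,-1):
        k=l[(l[:,0]>=x)&(l[:,0]<x+8)&(l[:,1]*sg>22)]
        if len(k)>5:print(x,sg,k[np.argsort(k[:,2])[-6:]].mean(0).round(1))
```

```text
[ 528.38029996 -236.58081664  169.38482489] 25.457652593351227
slab 19.464023424894606
406 [79.54991651 82.11239522] [ 549.23364414 -247.00844485]
edge [ 523.50996354 -234.73887859]
((552.6240844726562, -247.81524658203125), (62.76209259033203, 64.45542907714844), 63.79865264892578)
0 1 [ 1.2 30.2 66.7]
0 -1 [  1.5 -29.2  66.3]
8 1 [ 9.  30.  62.7]
8 -1 [  9.1 -29.2  62.5]
16 1 [17.4 29.4 59.3]
16 -1 [ 17.9 -29.2  59.4]
24 1 [25.8 29.4 57.1]
24 -1 [ 26.7 -28.8  57. ]
32 1 [34.  29.6 56. ]
32 -1 [ 34.  -28.8  56. ]
```

The counter stands level on the slab, back edge at 82 and wing ends at 56. Next is the clip.

Call:
servo_tool:
  rotation:
    - [0,0,0]
    - [0,0,0.0247]
    - [0,0,0.0495]
    - [0,0,0.0742]
    - [0,0,0.0742]
    - [0,0,0.0742]
  slide:
    - [0,0,0.15]
    - [-0.02,0.1,0.25]
    - [-0.035,0.3,0.25]
    - [-0.035,0.6,0.25]
    - [-0.035,0.6,0.25]
    - [-0.035,0.6,0.25]
  grip: [-0.4,0,1,1,1,1]

```text
clock: 11.02
position: [518.2, -115.7, 213.7]
ee_rot: [0.716, -0.698, -0.001, 0.001]
contact_force: [0.1, -0.7, 0.3]
gripper_width: 85.6
grasp_force: 0.0
```

Call:
servo_tool:
  rotation:
    - [0,0,0.0247]
    - [0,0,0.0495]
    - [0,0,0.0495]
    - [0,0,0.0495]
    - [0,0,0.0495]
  slide:
    - [-0.02,0.25,0]
    - [-0.035,0.535,0]
    - [-0.035,0.535,0]
    - [-0.035,0.535,0]
    - [-0.035,0.535,0]
  grip: [1,1,1,1,1]

```text
clock: 11.65
position: [511.6, -10.3, 214.4]
ee_rot: [0.815, -0.58, -0.0, 0.0]
contact_force: [0.1, -0.3, 0.7]
gripper_width: 85.6
grasp_force: 0.0
```

Run:
```python
from h import *
s=read_state();print(s['position'],s['ee_rot'],s['joints'].round(2))
g=cam('wrist');save(g,'w4',1.4);P=cloud(g);np.savez('pics/w4.npz',P=P,im=g['image'])
Q=P.reshape(-1,3);Q=Q[np.hypot(Q[:,0]-512,Q[:,1]+8)<85]
def rr(n,lo,hi):
    e=Q[(Q[:,2]>lo)&(Q[:,2]<hi)];print(n,len(e),e.mean(0).round(1),cv2.minAreaRect(e[:,:2].astype(np.float32)))
rr('tips',112,135);rr('clip',78,135);rr('mid',85,105);rr('bar',54,60);rr('foot',14,21)
print(np.percentile(Q[(Q[:,2]>60)&(Q[:,2]<140),2],[50,90,98]))
```

```text
[511.57100482 -10.30372151 214.36198559] [ 8.14581364e-01 -5.80049185e-01 -2.04082338e-04  3.18681372e-04] [ 0.3   0.21 -0.29  0.   -1.07  0.04]
tips 679 [513.4 -10.5 119.8] ((513.0447387695312, -9.810094833374023), (57.244415283203125, 22.746232986450195), 19.314842224121094)
clip 1860 [513.4 -10.7 102.5] ((512.9783325195312, -9.615434646606445), (57.24201583862305, 23.54983901977539), 19.344844818115234)
mid 512 [513.5 -10.8  94.9] ((512.433349609375, -10.334312438964844), (42.0764274597168, 22.751266479492188), 19.864015579223633)
bar 383 [511.4  -5.6  57.6] ((511.55938720703125, 0.0461273193359375), (16.264110565185547, 129.63059997558594), 14.472352027893066)
foot 5444 [513.1 -10.7  17.3] ((509.580078125, -0.3600616455078125), (60.06098937988281, 150.28257751464844), 19.03484535217285)
[102.14802161 122.45136551 123.51532576]
```

View pics/w4.png

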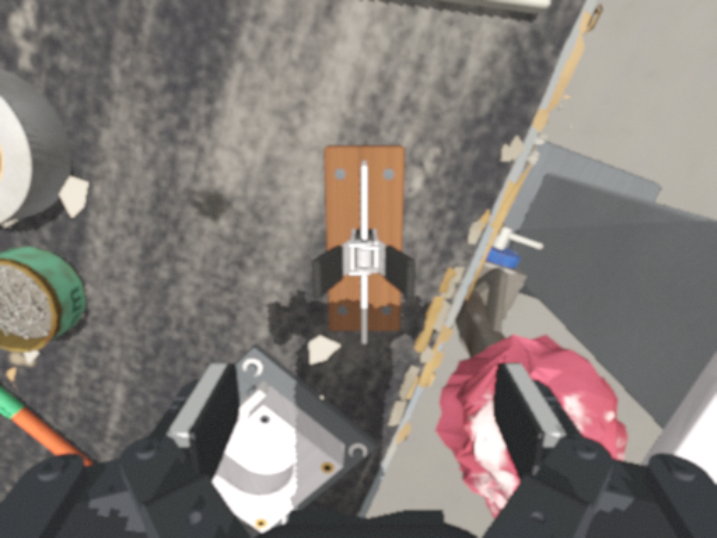

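The clip is seen from above at (364,258), with its black handles at (327,268) and (400,268), and the bar runs vertically in the picture. The tool yaw already matches, so I'll descend over the handles.

Call:
servo_tool:
  rotation:
    - [0,0,0]
    - [0,0,0]
    - [0,0,0]
    - [0,0,0]
    - [0,0,0]
    - [0,0,0]
    - [0,0,0]
  slide:
    - [0.007,0.003,-0.1]
    - [0.007,0.003,-0.25]
    - [0.007,0.003,-0.4]
    - [0.007,0.003,-0.52]
    - [0.007,0.003,-0.587]
    - [0.007,0.003,-0.587]
    - [0.007,0.003,-0.587]
  grip: [1,1,1,1,1,1,1]

```text
clock: 12.58
position: [513.8, -8.3, 98.2]
ee_rot: [0.815, -0.579, 0.001, -0.001]
contact_force: [-0.3, -0.0, 0.7]
gripper_width: 85.5
grasp_force: 0.0
```

Call:
servo_tool:
  rotation:
    - [0,0,0]
    - [0,0,0]
    - [0,0,0]
    - [0,0,0]
  slide:
    - [0,0,0]
    - [0,0,0]
    - [0,0,0]
    - [0,0,0]
  grip: [0.7,0.6,0.5,0.45]

```text
clock: 13.08
position: [513.0, -8.2, 97.4]
ee_rot: [0.815, -0.579, 0.0, -0.0]
contact_force: [1.0, -0.7, -0.4]
gripper_width: 62.3
grasp_force: 0.0
```

Call:
servo_tool:
  rotation:
    - [0,0,0]
    - [0,0,0]
    - [0,0,0]
    - [0,0,0]
    - [0,0,0]
    - [0,0,0]
    - [0,0,0]
    - [0,0,0]
  slide:
    - [0.001,-0.006,0]
    - [0.001,-0.006,0]
    - [0.001,-0.006,0]
    - [0.001,-0.006,0]
    - [0.001,-0.006,0]
    - [0.001,-0.006,0]
    - [0.001,-0.006,0]
    - [0.001,-0.006,0]
  grip: [0.4,0.25,0.1,-0.05,-0.2,-0.35,-1,-1]

```text
clock: 14.08
position: [513.2, -9.5, 97.3]
ee_rot: [0.815, -0.579, -0.0, 0.0]
contact_force: [-0.2, 0.7, -0.1]
gripper_width: 23.8
grasp_force: 63.0
```

Call:
servo_tool:
  rotation:
    - [0,0,0]
    - [0,0,0]
    - [0,0,0]
    - [0,0,0]
    - [0,0,0]
    - [0,0,0]
  slide:
    - [0,0,0]
    - [0,0,0.03]
    - [0,0,0.1]
    - [0,0,0.25]
    - [0,0,0.5]
    - [0,0,0.5]
  grip: [-1,-1,-1,-1,-1,-1]

```text
clock: 14.82
position: [516.1, -9.0, 202.8]
ee_rot: [0.816, -0.579, 0.004, -0.004]
contact_force: [-0.5, 0.2, -1.7]
gripper_width: 24.0
grasp_force: 63.0
```

Run:
```python
from h import *
s=read_state();print(s['position'],s['gripper_width'],s['grasp_force'],s['contact_force'])
g=cam('wrist');a=cam('scene')
K=a['K'];Mi=np.linalg.inv(a['M']);c=Mi[:3,:3]@s['position']+Mi[:3,3];u,v=(K@c/c[2])[:2].astype(int);print(u,v)
cv2.imwrite('pics/c2.png',np.hstack([g['image'][:,150:400],cv2.resize(a['image'][v-48:v+48,u-64:u+64],(512,384),interpolation=cv2.INTER_CUBIC)])[...,::-1])
```

```text
[516.13591018  -8.98693199 202.84581479] 23.96821309661096 62.98285245895386 [-0.46596013  0.18294286 -1.72076088]
245 167
```

View pics/c2.png

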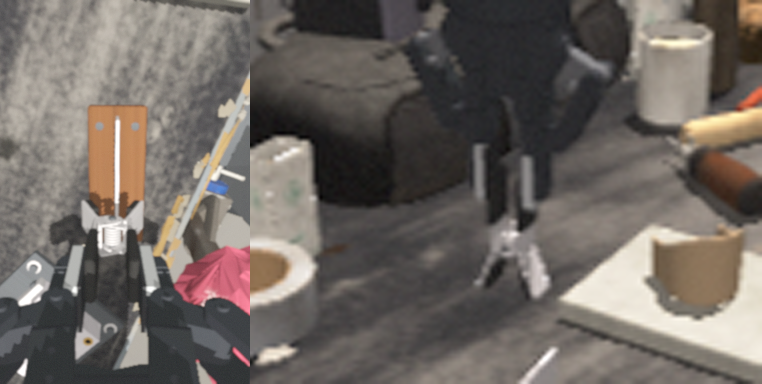

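The clip is off the bar and held square between the pads, with its jaws spread (right panel, jaw tips near (485,285) and (540,290)). The counter stands on the slab at (700,265). I'll carry the clip across and turn back to the counter's yaw.

Call:
servo_tool:
  rotation:
    - [0,0,-0.02]
    - [0,0,-0.04]
    - [0,0,-0.06]
    - [0,0,-0.062]
    - [0,0,-0.062]
    - [0,0,-0.062]
  slide:
    - [0,-0.1,0]
    - [0,-0.3,0]
    - [0.03,-0.5,0]
    - [0.03,-0.6,0]
    - [0.03,-0.6,0]
    - [0.03,-0.6,0]
  grip: [-1,-1,-1,-1,-1,-1]

```text
clock: 15.68
position: [518.6, -129.1, 196.5]
ee_rot: [-0.688, 0.726, 0.001, -0.001]
contact_force: [-0.4, 0.4, -1.2]
gripper_width: 24.1
grasp_force: 62.9
```

Call:
servo_tool:
  rotation:
    - [0,0,-0.02]
    - [0,0,-0.04]
    - [0,0,-0.062]
    - [0,0,-0.062]
    - [0,0,-0.062]
    - [0,0,-0.062]
    - [0,0,-0.062]
  slide:
    - [0,-0.1,0]
    - [0.03,-0.3,0]
    - [0.03,-0.53,0]
    - [0.03,-0.53,-0.1]
    - [0.03,-0.53,-0.15]
    - [0.03,-0.53,-0.15]
    - [0.03,-0.53,-0.15]
  grip: [-1,-1,-1,-1,-1,-1,-1]

```text
clock: 16.55
position: [525.8, -234.9, 168.0]
ee_rot: [-0.535, 0.845, -0.0, 0.0]
contact_force: [0.2, -0.4, -0.8]
gripper_width: 24.2
grasp_force: 63.0
```

```bash
cat > m.py <<'E'
from h import *
from scipy.optimize import least_squares
s=read_state();p=s['position'];q=R.from_quat(s['ee_rot']).as_matrix();print(p,'yaw tool y',np.degrees(np.arctan2(q[1,1],q[0,1]))%360)
g=cam('wrist');P=cloud(g);np.savez('pics/wm.npz',P=P,im=g['image'])
Q=P.reshape(-1,3);Q=Q[np.isfinite(Q[:,2])];t=np.deg2rad(-25.5);ex=np.array([np.cos(t),np.sin(t)]);ey=np.array([-ex[1],ex[0]])
n=Q[np.hypot(Q[:,0]-551,Q[:,1]+248)<55]
e=n[(n[:,2]>72)&(n[:,2]<84)];e=e[np.abs(np.hypot(e[:,0]-551,e[:,1]+248)-28.5)<7]
r=least_squares(lambda c:np.hypot(e[:,0]-c[0],e[:,1]-c[1])-28.5,[551,-248],loss='soft_l1').x
E=r-28.5*ex;print('edge n',len(e),E,'zmax',np.percentile(e[:,2],97))
d=E-p[:2];print('edge rel tcp: along ex',d@ex,'ey',d@ey)
w=n[(n[:,2]>53)&(n[:,2]<82)];
for sg in(1,-1):
    k=w[(((w[:,:2]-r)@ey)*sg>24)&(((w[:,:2]-r)@ex)>3)];
    if len(k)>20:print('wing',sg,len(k),np.degrees(np.arctan2(*np.polyfit((k[:,:2]-r)@ex,(k[:,:2]-r)@ey,1)[:1],1)),((k[:,:2]-r)@ey).mean())
T=(Q-p)@q # tool coords
c=T[(np.abs(T[:,0])<25)&(np.abs(T[:,1])<32)&(T[:,2]>5)&(T[:,2]<60)]
for z in range(5,60,5):
    k=c[(c[:,2]>=z)&(c[:,2]<z+5)]
    if len(k)>3:print(z,len(k),'y',np.percentile(k[:,1],[2,50,98]).round(1),'inner',k[k[:,1]>0,1].min().round(1) if (k[:,1]>0).any() else None,k[k[:,1]<0,1].max().round(1) if (k[:,1]<0).any() else None,'x',np.percentile(k[:,0],[2,98]).round(1))
E
python3 m.py
```

```text
[ 525.78346469 -234.85242425  168.02048535] yaw tool y 154.7090016667371
edge n 304 [ 523.41700689 -236.13866768] zmax 82.18883177425704
edge rel tcp: along ex -1.5821879220132373 ey -2.1797307337067044
wing 1 216 0.17300609145544704 30.475566544837292
wing -1 172 0.9336894158357836 -27.867410023958644
5 124 y [-11.7   7.9  13.1] inner 7.9 -6.8 x [-7.7 11.5]
10 95 y [-11.8   8.   13.1] inner 8.0 -6.9 x [ 0.5 11.5]
15 17 y [-9.8  8.6 11.2] inner 8.1 -7.1 x [ 8.1 10.7]
20 274 y [-9.3  0.5 10.6] inner 0.5 -0.0 x [-9.7 10. ]
25 682 y [-7.8  0.5  9.3] inner 0.5 -0.0 x [-9.1 10.6]
30 121 y [-9.5 -0.  11.2] inner 0.5 -0.0 x [-8.9 11.2]
35 73 y [-11.8  10.3  13.6] inner 10.1 -0.6 x [0.4 9.9]
40 98 y [-13.4  13.   15.3] inner 12.3 -10.5 x [-2.5  9.9]
45 206 y [-15.5   9.6  17.3] inner 9.6 -8.3 x [-7.4  9.9]
50 184 y [-17.4  -9.8  19.2] inner 9.7 -9.7 x [-9. 10.]
55 161 y [-19.1  13.8  21.1] inner 12.5 -10.6 x [-9.2  9.9]
```

Run:
```python
from h import *
s=read_state();p=s['position'];q=R.from_quat(s['ee_rot']).as_matrix()
P=np.load('pics/wm.npz')['P'].reshape(-1,3);P=P[np.isfinite(P[:,2])];T=(P-p)@q
c=T[(np.abs(T[:,0])<25)&(np.abs(T[:,1])<35)&(T[:,2]>28)&(T[:,2]<84)]
for z in range(28,84,3):
    k=c[(c[:,2]>=z)&(c[:,2]<z+3)]
    if len(k)>3:print(z,len(k),'y',np.percentile(k[:,1],[2,50,98]).round(1),'mid',(np.abs(k[:,1])<5).sum(),'x',np.percentile(k[:,0],[2,98]).round(1),[np.sort(k[k[:,1]*sg>0,1]*sg)[:1].round(1) for sg in(1,-1)])
```

```text
28 234 y [-8.1 -0.5  9.9] mid 127 x [-9.  11.1] [array([0.]), array([0.5])]
31 71 y [-9.4  0.  11. ] mid 29 x [-9. 11.] [array([0.]), array([1.7])]
34 33 y [-10.9  -1.8  12.1] mid 8 x [-0.6  9.9] [array([3.6]), array([0.6])]
37 54 y [-11.7  11.2  13.7] mid 0 x [0.3 9.8] [array([10.3]), array([9.1])]
40 57 y [-12.9  13.6  14.9] mid 0 x [-1.   9.8] [array([12.4]), array([10.4])]
43 65 y [-14.1 -11.8  16. ] mid 0 x [-3.1  9.7] [array([13.1]), array([11.8])]
46 143 y [-14.9  -8.2  17. ] mid 0 x [-6.3  9.9] [array([10.2]), array([8.2])]
49 115 y [-16.1   9.8  18.2] mid 0 x [-9. 10.] [array([9.7]), array([8.3])]
52 105 y [-17.4 -11.6  19.4] mid 0 x [-9.1  9.9] [array([11.7]), array([9.8])]
55 98 y [-18.3  14.2  20.3] mid 0 x [-9.1  9.9] [array([11.9]), array([10.5])]
58 97 y [-19.3 -12.   21.6] mid 0 x [-9.1  9.8] [array([14.2]), array([12.])]
61 46 y [-19.9 -14.2  21.9] mid 0 x [-6.3  9.8] [array([14.9]), array([13.6])]
```

Relative to the tool, the jaw tips are 63 mm down and the gap there is 28.5 mm, so the clip is fully spread. It needs 0.7 mm of correction on each horizontal axis. I'll go down so the tips pass 12 mm below the edge.

Call:
servo_tool:
  rotation:
    - [0,0,0]
    - [0,0,0]
    - [0,0,0]
    - [0,0,0]
    - [0,0,0]
    - [0,0,0]
    - [0,0,0]
    - [0,0,0]
  slide:
    - [-0.005,-0.002,-0.02]
    - [-0.005,-0.002,-0.05]
    - [-0.005,-0.002,-0.08]
    - [-0.005,-0.002,-0.11]
    - [-0.005,-0.002,-0.14]
    - [-0.005,-0.002,-0.165]
    - [-0.005,-0.002,-0.175]
    - [-0.005,-0.002,-0.175]
  grip: [-1,-1,-1,-1,-1,-1,-1,-1]

```text
clock: 17.6
position: [524.2, -235.9, 132.2]
ee_rot: [-0.535, 0.845, 0.0, -0.0]
contact_force: [-0.4, -0.2, -1.2]
gripper_width: 24.0
grasp_force: 63.0
```

```bash
python3 m.py
python3 - <<'E'
from h import *
s=read_state();a=cam('scene');g=cam('wrist')
K=a['K'];Mi=np.linalg.inv(a['M']);c=Mi[:3,:3]@(s['position']-[0,0,45])+Mi[:3,3];u,v=(K@c/c[2])[:2].astype(int)
cv2.imwrite('pics/c3.png',np.hstack([cv2.resize(g['image'][150:342,170:345],(350,384)),cv2.resize(a['image'][v-40:v+40,u-46:u+46],(442,384),interpolation=cv2.INTER_CUBIC)])[...,::-1])
E
```

```text
[ 524.18744145 -235.85423661  132.22198279] yaw tool y 154.62044884830604
edge n 324 [ 523.50223328 -236.13339301] zmax 83.2335263550758
edge rel tcp: along ex -0.49827888784832086 ey -0.5469521742754426
wing 1 288 -0.006186651637993194 30.382775897543574
wing -1 240 0.8823748719786232 -27.937978416217113
5 126 y [-11.6   7.9  13.1] inner 7.9 -6.7 x [-8.2 11.5]
10 90 y [-11.9   8.   12.9] inner 7.9 -6.9 x [ 1.4 11.5]
15 14 y [-10.2  -7.9  10.8] inner 9.3 -7.6 x [ 9.1 10.7]
20 261 y [-9.1  0.5 10.6] inner 0.5 -0.0 x [-10.    9.9]
25 699 y [-7.7  0.5  9.3] inner 0.5 -0.0 x [-8.8 10.6]
30 119 y [-9.8 -0.6 11.2] inner 0.5 -0.0 x [-9.  11.1]
35 72 y [-11.8  -4.5  13.6] inner 10.9 -0.6 x [0.9 9.9]
40 99 y [-13.4  13.   15.3] inner 11.6 -10.5 x [-2.   9.8]
45 215 y [-15.5   9.6  17.4] inner 9.6 -0.0 x [-7.   9.8]
50 351 y [-17.2  -3.9  19. ] inner 0.6 -0.0 x [-9.8 22.2]
55 249 y [-18.9  -6.6  21.1] inner 0.6 -0.0 x [-17.7  24.7]
```

View pics/c3.png

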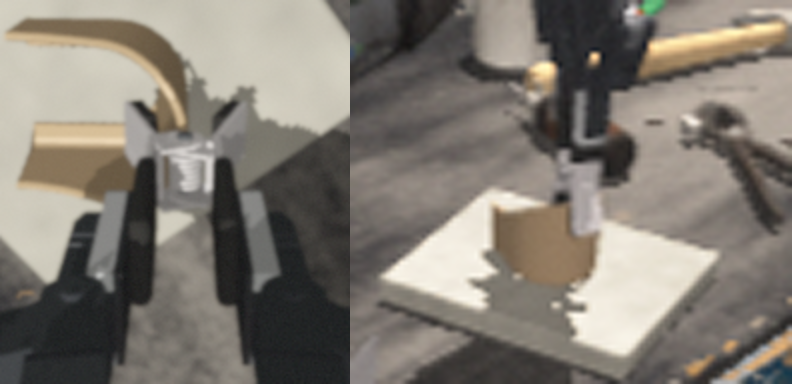

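The jaws straddle the wall. In the left panel the edge enters between them at (185,130) with a gap on both sides, and the measured offset is under 1 mm with no change in contact force.

```bash
python3 -c "
from bench import job_done
print(job_done())"
```

```text
the job is handed in; nothing more can be done
None
```

The heel counter stands top edge up on the slab, released, and the clip is held fully spread over the middle of its round back, one jaw on each side of the edge and touching nothing as far as the camera and wrist force show; the job is handed in at about 18 s, with no verdict returned.

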